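Rack the pot tile and close the keeper

TASK

Put the clean terracotta pot tile away: slide the rack's keeper along its track until it is well clear of the empty slot (at least a finger's width from where the tile will stand), then move the tile from the draining stand into that slot, standing upright on edge, right down on the rack floor and roughly centred. Then slide the keeper back until it stands against the tile, leaving no more than a few millimetres, and let go. Never lay the tile down, and leave the two tiles already in the rack, the herb pot behind it, the saucer and the mister where they are.

Things in the scene. Friction and masses are not known exactly. Their poses are not given: they have to be found in the camera images.
- rack: Fixed light-wood rack, board 160 (x) by 245 (y -110 to +135) by 14 mm. Slots along x at y = 0 (empty), -44 and -88 mm (filled), each 16 mm wide between four round-topped 8 mm pegs at x = +-40, tops 54 mm above the counter. Origin on the counter under the middle of the empty slot, z up; rack floor at z 14 mm. A racked tile's x axis lies along the rack's x. The keeper's track runs along y at x = 0.
- keeper (a joint): Keeper's place on its track in m, 0 to 0.115, growing to the rack's +y; its middle is at rack x = 0, y = joint - 0.008. Below 0.030 it stands in the way of the empty slot; at 0.030 it touches a tile standing in the middle of that slot; from 0.055 it leaves 25 mm beside the tile. It stays where it is left (friction about 2 N).
- keeper_top (a point): Middle of the top of the keeper's grip, 125 mm above the counter; axes as the rack's. The keeper is an aluminium block 56 (x) by 32 (y) by 78 mm high, underside 15 mm above the counter, topped by a black upright grip 40 (x) by 18 (y) by 32 mm high.
- stand: Fixed light-wood draining stand, a board 150 mm (its x) by 60 mm (y) and 14 mm thick with one 18 mm wide slot along x between four pegs as on the rack (at x = +-40 mm, tops 54 mm above the counter). Origin on the counter under the middle of the slot; the tile's underside starts 14 mm above it.
- tile: The tile to put away: flat plain terracotta pot tile, 120 mm wide (its x), 12 mm thick (y), 90 mm high (z), about 260 g, at first standing on edge in the draining stand. Origin at the middle of its lower edge face; the top edge is 90 mm higher.
- tile_a: Tile of the same kind already standing in the rack slot at y = -44 mm; leave it. Origin as for the tile.
- tile_b: Tile of the same kind already standing in the rack slot at y = -88 mm; leave it. Origin as for the tile.
- pot_thyme: Bystander behind the rack: terracotta herb pot on its saucer, 135 mm across at the saucer, 95 mm high, foliage to about 180 mm. Origin at the middle of its underside.
- saucer: Bystander: low round empty terracotta saucer, 116 mm across, 22 mm high, lying on the counter. Origin at the middle of its underside.
- mister: Bystander: clear plastic bottle with a black cap, 68 mm across and 160 mm high. Origin at the middle of its underside.

How it is judged:
On the way, in this order (a step that is already met when the one before it is completed fails the run):
1. the keeper is slid well clear of the empty slot (value of joint keeper above 0.055 m), for 0.2 s.
2. the tile stands on edge in the empty slot, down on the rack floor, with the keeper still clear (x of tile in the frame of rack between -0.025 and 0.025 m and y of tile in the frame of rack between -0.006 and 0.006 m and z of tile in the frame of rack between 0.009 and 0.019 m and angle between the z axis of tile and the z axis of rack, either way round below 0.15 rad and angle between the x axis of tile and the x axis of rack, either way round below 0.15 rad and value of joint keeper above 0.045 m), for 0.2 s.
At the end, for the whole second after the job is handed in: The tile stands upright (within 0.15 rad) and still in the formerly empty slot, down on the rack floor (within 5 mm), centred along the slot within 25 mm; the keeper is back against it (joint under 0.040, about 10 mm or less from the tile); the two other tiles still stand in their slots (x of tile in the frame of rack between -0.025 and 0.025 m and y of tile in the frame of rack between -0.006 and 0.006 m and z of tile in the frame of rack between 0.009 and 0.019 m and angle between the z axis of each of tile, tile_a, tile_b and the z axis of rack, either way round below 0.15 rad and angle between the x axis of tile and the x axis of rack, either way round below 0.15 rad and value of joint keeper below 0.04 m and linear speed of tile below 0.02 m/s and y of tile_a in the frame of rack between -0.052 and -0.036 m and distance of each of tile_a, tile_b from where it was at the start of the episode below 0.025 m and y of tile_b in the frame of rack between -0.096 and -0.08 m); the robot touches nothing.
It fails at once if the tile is laid down (leans by more than 1 rad) (angle between the z axis of tile and the z axis of rack, either way round above 1 rad).
It fails at once if a bystander is moved by more than 30 mm (distance of any of pot_thyme, saucer, mister from where it was at the start of the episode above 0.03 m).
It fails at once if a tile already in the rack is taken out or moved by more than 25 mm (distance of any of tile_a, tile_b from where it was at the start of the episode above 0.025 m).
It also fails if it takes over 67 s, if anything falls off the work surface, if the arm or the gripper's body presses on something with over 40 N, if the wrist force passes 120 N, or if a joint passes its speed limit or range.

ROBOT

A 6-joint arm with a two-finger parallel gripper is mounted at the origin on the work surface. World frame = base frame: x ahead of the robot, y to its left, z up, the work surface at z = 0. Lengths are in m, angles in rad, forces in N, time in s.
With the tool pointing down it reaches from about 0.25 to 0.725 m from the base axis. Payload 4 kg.
Tool frame: the origin (TCP) lies at the very end of the fingers, on their centre line; the grasp point (between the pads) lies 19 mm behind it; z points along the fingers, y is the line along which they close (so a half turn about z gives the same grasp; the last joint's range is limited). The gripper opens to 85 mm and grips with 20 to 120 N. Pads are 22 mm wide; open, the fingers measure 114 mm over their backs; the gripper's body (76 mm by 85 mm) begins 54 mm behind the grasp point. The pads swing forward as they close: fully open they stand 13 mm farther back than shut.
Start: joints at [-1.27, 0.241, 0.005, 1.335, 0, 1.571], TCP at [0.148, -0.478, 0.206] pointing down, gripper open.
Joint ranges: [-2.72, 2.72], [-1.05, 1.87], [-1.09, 1.28], [-1.99, 2.15], [-1.42, 1.44], [-3.14, 3.14]. Speed limits (rad/s): [2.79, 2.79, 3.14, 3.14, 3.14, 3.14].

INTERFACE

Orientations are given as a unit quaternion [x, y, z, w].
In Python, from workcell import * gives the robot as it stands. The module is installed in compiled form; this text tells all that it offers.
- The arm moves only by the tool send_rows, never from a script. Its argument "steps" is text: rows parted by semicolons, each of 7 numbers parted by spaces: the opening, from -1 (shut) to 1 (fully open), then the shift along the world's x, y, z in m, then the turn, a rotation vector about the world's x, y, z in rad. A call has exactly 5 rows; each row shifts and turns the commanded pose from where the row before left it; what a row does not reach is not made up. A row lasts 1/12 s, in which the tool goes at most 41.7 mm and 7.16 degrees, less where a joint would pass 70% of its speed; a pose out of reach is approached as far as the arm can. A call is refused whole if a number of a shift passes 0.0417 or a number of a turn 0.125, either way. A call with a gripper value outside its range is refused whole. The fingers move at their own pace and stop on an object; the grip force is fixed at half the most. Time passes only in rows, so rows that do not move let the fingers close, or fill a call up. It gives the time, the measured TCP pose, the force, the opening and the grip force at its end, in the units of the state.
- get_obs(): the state, without advancing time (a new reading comes with each control period).
- camera(name): name is "side" or "top" or "wrist"; returns a dict with "frame" (384x512x3 uint8, red, green, blue), "range_z" (384x512 float32, m along the optical axis (not along the pixel's ray), 0 where there is no reading), "camera_matrix" (3x3 intrinsics, pixels), "extrinsics" (4x4, takes a point from world to camera coordinates); the wrist camera has in their place "T_tool_cam" (4x4, takes a point from camera to tool coordinates, whose origin is the TCP and whose axes are the flange's). Camera axes: x right, y down, z forward; pixel columns grow to the right and rows downward; lengths in m; the calibration is good to about 2 mm. The wrist camera is an equidistant fisheye: a pixel r from the principal point sees the ray r / f radians off the axis. A picture is of the moment at which its call begins: read the wrist's pose just before it.
- job_done(): hands the job in; it is judged then, once.
The state is a dict: "clock": time; "joint_pos": joint angles; "joint_vel": joint speeds; "tau": joint torques, N m; "eef_pos": TCP position; "tool_rot": TCP orientation; "ft_force": force on the tool from outside, world axes, zero at the start; "ft_torque": the same for the moment, N m; "grip_width": finger opening in m; "grasp_force": force on a finger pad.
Only numpy, scipy, OpenCV 4.12 (cv2) and the standard library are available. Lean on these libraries where they do the work, as an engineer would, in place of code of your own. Each camera call takes 0.05 s, during which the arm holds its last target. There are 200 camera calls.

## Working session

There is one attempt and no reset: what is moved stays moved. The work goes in short steps, Python scripts to look and compute and a tool call to move; the robot and the scene stay as the last step left them, time stands still between calls to the robot, and variables do not carry over. Pictures are saved under pics/ and viewed, at most 10 in all, crops included, and the job is handed in when it is done.

Besides the shell and the picture viewer there is one more tool, called after ">>>" by a JSON object that holds its "fn" and its "kwargs", one argument or row to a line. send_rows: Moves the arm, as the interface text tells. Its arguments: {"type":"object","properties":{"steps":{"type":"string"}},"required":["steps"]}

```bash
mkdir -p pics; python3 - <<'E'
from workcell import *
import cv2,numpy as np
o=get_obs();print({k:np.round(v,3) for k,v in o.items()})
for n in("top","side"):
    c=camera(n);cv2.imwrite(f"pics/{n}0.png",c["frame"][:,:,::-1]);np.savez(f"{n}0.npz",**{k:v for k,v in c.items()})
    print(n,c["camera_matrix"],c["extrinsics"].round(3))
a=cv2.imread("pics/top0.png");b=cv2.imread("pics/side0.png")
E
```

```text
{'clock': np.float64(0.0), 'joint_pos': array([-1.27 ,  0.241,  0.004,  1.335,  0.   ,  1.571]), 'joint_vel': array([ 0.002, -0.002, -0.002,  0.002, -0.   , -0.   ]), 'tau': array([-1.0000e-03, -3.7232e+01,  2.5241e+01,  1.7000e-02, -0.0000e+00,
        0.0000e+00]), 'eef_pos': array([ 0.148, -0.477,  0.205]), 'tool_rot': array([ 0.989,  0.15 , -0.   , -0.001]), 'ft_force': array([-0.006,  0.685, -0.779]), 'ft_torque': array([-0.008, -0.057, -0.021]), 'grasp_force': np.float64(0.0), 'grip_width': np.float64(0.085)}
top [[410.88054449   0.         251.77607628]
 [  0.         410.88054449 196.72875249]
 [  0.           0.           1.        ]] [[ 0.019 -1.     0.02  -0.135]
 [-0.99  -0.021 -0.141  0.602]
 [ 0.141 -0.017 -0.99   1.042]
 [ 0.     0.     0.     1.   ]]
side [[485.74902923   0.         254.00790558]
 [  0.         485.74902923 195.35538452]
 [  0.           0.           1.        ]] [[ 9.950e-01 -1.050e-01  1.000e-03 -6.340e-01]
 [-7.800e-02 -7.520e-01 -6.550e-01  3.300e-02]
 [ 6.900e-02  6.510e-01 -7.560e-01  1.299e+00]
 [ 0.000e+00  0.000e+00  0.000e+00  1.000e+00]]
```

View pics/top0.png

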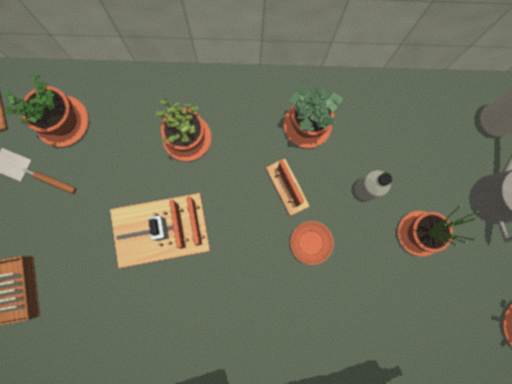

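View pics/side0.png

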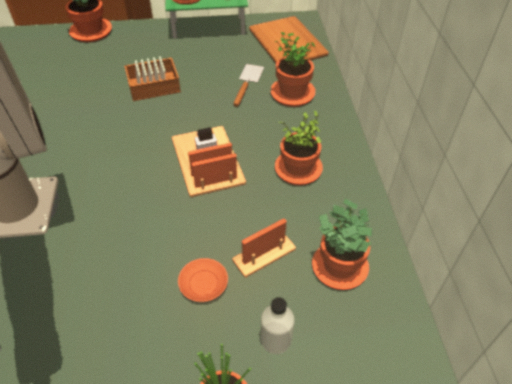

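The top view shows the rack at (110-208, 195-265) with the keeper grip at (156,228) and tiles at (176,224) and (194,221). The stand with the tile is at (288,187), the saucer at (312,243), the mister at (375,185) and the herb pot at (185,135). In the side view the rack is at (208,160) and the stand at (264,248).

```bash
cat > h.py <<'E'
import numpy as np,cv2
def pts(c):
    K,E,z=c["camera_matrix"],c["extrinsics"],c["range_z"]
    v,u=np.indices(z.shape); p=np.stack([(u-K[0,2])/K[0,0]*z,(v-K[1,2])/K[1,1]*z,z],-1)
    return (p-E[:3,3])@E[:3,:3]
def plane(c,uv,h):
    K,E=c["camera_matrix"],c["extrinsics"];uv=np.atleast_2d(uv).astype(float)
    d=np.c_[(uv-K[:2,2])/K[[0,1],[0,1]],np.ones(len(uv))]@E[:3,:3]; o=-E[:3,:3].T@E[:3,3]
    return o+d*((h-o[2])/d[:,2])[:,None]
def rect(p):
    (cx,cy),(w,h),a=cv2.minAreaRect((p[:,:2]*1000).astype(np.float32))
    if w<h:w,h,a=h,w,a+90
    return np.round([cx,cy,w,h,(a+90)%180-90],1)
E
python3 - <<'E'
from h import *
for n in("top","side"):
    c=np.load(n+"0.npz");P=pts(c);f=c["frame"];hsv=cv2.cvtColor(f,cv2.COLOR_RGB2HSV)
    H,S,V=hsv[...,0],hsv[...,1],hsv[...,2];z=P[...,2]
    reg=(P[...,0]>.25)&(P[...,0]<.7)&(P[...,1]>-.3)&(P[...,1]<.45)
    for nm,m in {"tiletop":reg&(z>.096)&(z<.112)&((H<12)|(H>170))&(S>120),"dark":reg&(z>.112)&(z<.135)&(V<70),
      "wood":reg&(H>10)&(H<25)&(z>.006)&(z<.022),"keeper_al":reg&(z>.085)&(z<.1)&(S<70)&(V>110)}.items():
        k,l,s,ce=cv2.connectedComponentsWithStats(m.astype(np.uint8))
        for i in range(1,k):
            if s[i,4]>25: p=P[l==i];print(n,nm,s[i].tolist(),rect(p),p[:,2].mean().round(4))
E
```

```text
top tiletop [280, 160, 23, 43, 209] [ 637.9 -219.6  116.6   11.9   27.3] 0.1029
top tiletop [187, 197, 12, 47, 214] [535.1  24.2 116.6  11.8  11.5] 0.103
top tiletop [170, 200, 11, 47, 209] [526.7  67.7 116.3  12.   11.5] 0.1029
top dark [150, 220, 8, 15, 99] [514.6 114.   34.   17.4   3. ] 0.1233
top wood [266, 165, 43, 51, 673] [ 640.2 -219.3  149.5   60.8   27. ] 0.0132
top wood [40, 174, 36, 19, 259] [634.5 404.5 101.6  19.9  68.8] 0.0168
top wood [110, 193, 100, 75, 4107] [515.6 123.4 245.7 160.4 -78.3] 0.0135
top wood [31, 269, 8, 49, 119] [344.8 438.2 122.9   5.4  11.7] 0.0142
top keeper_al [148, 215, 16, 25, 139] [516.8 116.7  56.   32.   11.3] 0.0922
side tiletop [189, 143, 43, 14, 207] [524.6  65.4 116.1  17.4  11.8] 0.1026
side tiletop [192, 154, 44, 14, 236] [533.5  21.7 117.5  17.   11.4] 0.1026
side tiletop [242, 219, 44, 27, 286] [ 636.9 -222.8  118.3   14.7   26.8] 0.1032
side dark [199, 128, 12, 10, 81] [512.7 112.   30.7  18.7  10.4] 0.1222
side wood [233, 85, 14, 22, 116] [632.9 399.9 107.3  20.7  68. ] 0.0167
side wood [133, 89, 41, 11, 163] [348.8 437.5 132.1  16.4  10.6] 0.014
side wood [212, 126, 18, 19, 200] [558.  213.8  83.3  37.  -78.3] 0.0147
side wood [172, 132, 74, 65, 1251] [515.9 120.2 249.3 164.4 -78.8] 0.0145
side wood [233, 236, 57, 41, 719] [ 639.4 -227.8  150.2   60.8   22.3] 0.0142
side keeper_al [195, 135, 22, 13, 130] [515.2 113.9  55.4  36.2  14.4] 0.0929
```

>>> {"fn": "send_rows", "kwargs": {
  "steps": "-1 0.018 0.028 0 0 0 -0.02; -1 0.018 0.028 0 0 0 -0.02; -1 0.018 0.028 0 0 0 -0.02; -1 0.018 0.028 0 0 0 -0.02; -1 0.018 0.028 0 0 0 -0.02"
}}

```text
clock: 0.52
eef_pos: [0.2384, -0.3359, 0.2057]
tool_rot: [0.995, 0.099, -0.0, -0.0]
ft_force: [0.7, 0.1, 1.6]
grip_width: 0.0257
grasp_force: 0.0
```

```bash
python3 - <<'E'
from workcell import *
from h import *
o=get_obs();print(o["clock"],o["joint_pos"].round(3),o["eef_pos"].round(4),o["tool_rot"].round(3))
c=np.load("top0.npz");P=pts(c);z=P[...,2];r=np.array([.5179,.1108]);R=np.array([[.98,.199],[-.199,.98]])
q=(P[...,:2]-r)@R.T
m=(z>.02)&(q[...,0]>.085)&(q[...,0]<.3)&(abs(q[...,1])<.15)
print("pot near edge x",q[m][:,0].min(),q[m].mean(0)); m&=z>.1;print(q[m][:,0].min(),z[m].max())
m=(z>.1)&(P[...,1]<-.1)&(P[...,1]>-.5)&(P[...,0]>.3)&(P[...,0]<.9);print(np.unique((P[m][:,:2]*20).round()/20,axis=0).tolist())
E
```

```text
0.5167 [-0.954  0.067 -0.204  1.301  0.     1.989] [ 0.2384 -0.3359  0.2057] [ 0.995  0.099 -0.    -0.   ]
pot near edge x 0.181691330404539 [ 0.23370337 -0.09952072]
0.18757115974738967 0.18147377091114889
[[0.45, -0.1], [0.6, -0.45], [0.6, -0.4], [0.6, -0.25], [0.6, -0.2], [0.65, -0.45], [0.65, -0.4], [0.65, -0.25], [0.65, -0.2], [0.7, -0.2], [0.75, -0.3], [0.75, -0.25], [0.8, -0.35], [0.8, -0.3], [0.8, -0.25], [0.8, -0.2], [0.85, -0.35], [0.85, -0.3], [0.85, -0.25], [0.85, -0.2]]
```

>>> {"fn": "send_rows", "kwargs": {
  "steps": "-1 0.019 0.0283 0 0 0 0.105; -1 0.019 0.0283 0 0 0 0.105; -1 0.019 0.0283 0 0 0 0.105; -1 0.019 0.0283 0 0 0 0.105; -1 0.019 0.0283 0 0 0 0.105"
}}

```text
clock: 0.93
eef_pos: [0.3334, -0.1944, 0.206]
tool_rot: [0.934, 0.357, -0.0, -0.0]
ft_force: [0.8, -0.4, -0.9]
grip_width: 0.0003
grasp_force: 0.0
```

>>> {"fn": "send_rows", "kwargs": {
  "steps": "-1 0.019 0.0283 0 0 0 0.105; -1 0.019 0.0283 0 0 0 0.105; -1 0.019 0.0283 0 0 0 0.105; -1 0.019 0.0283 0 0 0 0.105; -1 0.019 0.0283 0 0 0 0.105"
}}

```text
clock: 1.35
eef_pos: [0.4285, -0.0529, 0.2059]
tool_rot: [0.809, 0.588, -0.0, -0.0]
ft_force: [0.4, -0.8, -0.0]
grip_width: 0.0001
grasp_force: 0.0
```

>>> {"fn": "send_rows", "kwargs": {
  "steps": "-1 0.019 0.0283 0 0 0 0.105; -1 0.019 0.0283 0 0 0 0.105; -1 0.019 0.0283 0 0 0 0.105; -1 0.019 0.0283 0 0 0 0.105; -1 0.019 0.0283 0 0 0 0.105"
}}

```text
clock: 1.77
eef_pos: [0.5235, 0.0886, 0.2057]
tool_rot: [0.629, 0.778, -0.0, -0.0]
ft_force: [1.2, -0.0, 0.6]
grip_width: -0.0001
grasp_force: 0.0
```

>>> {"fn": "send_rows", "kwargs": {
  "steps": "-1 0 0 0 0 0 0; -1 0 0 0 0 0 0; -1 0 0 0 0 0 0; -1 0 0 0 0 0 0; -1 0 0 0 0 0 0"
}}

```text
clock: 2.18
eef_pos: [0.5225, 0.0859, 0.2064]
tool_rot: [0.632, 0.775, -0.0, -0.0]
ft_force: [-0.2, 0.0, 0.1]
grip_width: -0.0004
grasp_force: 0.0
```

>>> {"fn": "send_rows", "kwargs": {
  "steps": "-1 0 0 -0.03 0 0 0; -1 0 0 -0.03 0 0 0; -1 0 0 -0.025 0 0 0; -1 0 0 -0.01 0 0 0; -1 0 0 0 0 0 0"
}}

```text
clock: 2.6
eef_pos: [0.5206, 0.0858, 0.1089]
tool_rot: [0.632, 0.775, -0.002, -0.002]
ft_force: [0.0, 0.9, -0.5]
grip_width: 0.0002
grasp_force: 0.0
```

>>> {"fn": "send_rows", "kwargs": {
  "steps": "-1 0 0 0 0 0 0; -1 -0.001 0.005 0 0 0 0; -1 -0.001 0.005 0 0 0 0; -1 -0.001 0.005 0 0 0 0; -1 -0.001 0.005 0 0 0 0"
}}

```text
clock: 3.02
eef_pos: [0.5198, 0.1078, 0.1124]
tool_rot: [0.631, 0.776, 0.001, 0.001]
ft_force: [-0.4, 0.2, -0.6]
grip_width: -0.0001
grasp_force: 0.0
```

```bash
cat > keep.py <<'E'
from workcell import *
from h import *
import sys
c=camera("top");P=pts(c);z=P[...,2];hsv=cv2.cvtColor(c["frame"],cv2.COLOR_RGB2HSV)
q=(P[...,:2]-[.5179,.1108])@np.array([[.98,.199],[-.199,.98]]).T
m=(abs(q[...,0])<.06)&(q[...,1]>-.06)&(q[...,1]<.14)&(z>.085)&(z<.1)&(hsv[...,1]<70)&(hsv[...,2]>110)
print("al y range",q[m][:,1].min(),q[m][:,1].max(),q[m][:,0].min(),q[m][:,0].max(),m.sum())
o=get_obs();print(o["clock"],o["eef_pos"].round(4),o["ft_force"].round(1),o["joint_pos"].round(2), "rack",((o["eef_pos"][:2]-[.5179,.1108])@np.array([[.98,.199],[-.199,.98]]).T).round(4))
cv2.imwrite(sys.argv[1],cv2.resize(c["frame"][150:300,90:290,::-1],None,fx=4,fy=4))
E
python3 keep.py pics/k1.png
```

```text
al y range -0.009973251913110215 0.002714699455160233 -0.02772402672812861 0.010063193785317245 48
3.0667 [0.5194 0.1087 0.1121] [ 0.3 -0.4  0.2] [ 0.21  0.36 -0.09  1.13  0.    1.57] rack [ 0.001  -0.0024]
```

View pics/k1.png

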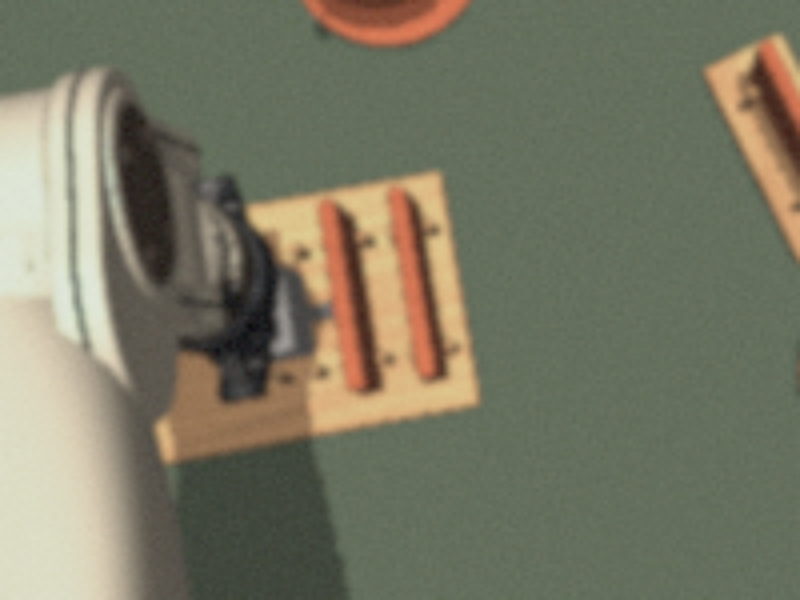

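The keeper's aluminium edge is still at about (290,310) in the crop, 10 mm on the -y side of the slot, so it hasn't moved. The fingers are hidden under the gripper, so I'll check with the side view.

```bash
python3 - <<'E'
from workcell import *
from h import *
c=camera("side");cv2.imwrite("pics/s1.png",cv2.resize(c["frame"][70:220,120:320,::-1],None,fx=4,fy=4,interpolation=cv2.INTER_CUBIC))
E
```

```text
(no output)
```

View pics/s1.png

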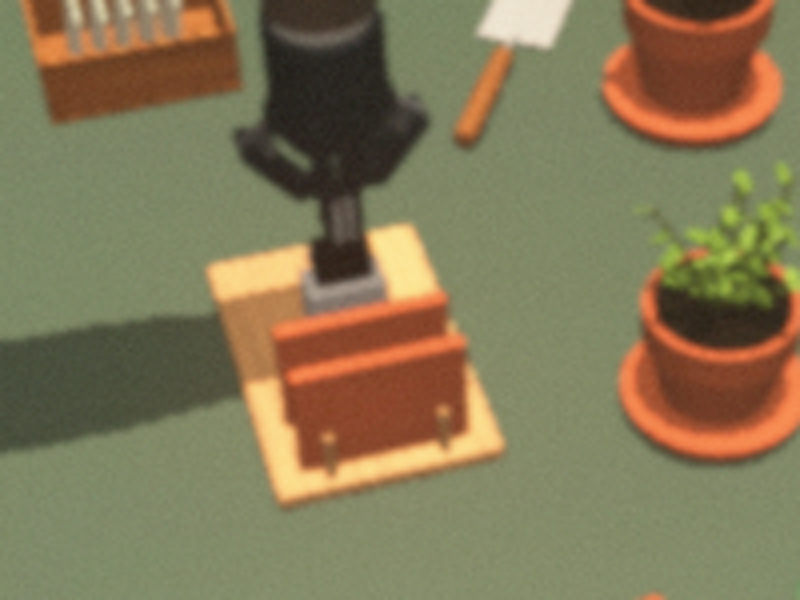

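```bash
python3 - <<'E'
from workcell import *
from h import *
c=camera("side");P=pts(c)
for v in range(112,148,2):
    p=P[v,205];q=np.array([[.98,.199],[-.199,.98]])@(p[:2]-[.5179,.1108]);print(v,(q*1000).round(1),(p[2]*1000).round(1),c["frame"][v,205])
print(get_obs()["eef_pos"],get_obs()["clock"])
E
```

```text
112 [3.5 5.2] 186.3 [51 45 39]
114 [ 1.6 -2.5] 186.2 [55 47 40]
116 [ 0.8 -4.4] 181.2 [48 38 32]
118 [-0.1 -6.5] 176.4 [59 49 41]
120 [-1.1 -9.3] 172.2 [86 76 66]
122 [ -2.6 -14.6] 170.1 [91 81 70]
124 [ -3.1 -14.4] 163.2 [94 84 74]
126 [ -3.7 -15. ] 157.0 [95 83 73]
128 [ -4. -14.] 149.3 [93 82 73]
130 [ -4.3 -12.3] 140.9 [86 74 64]
132 [-2.6  0.1] 122.9 [51 39 32]
134 [-3.9 -3.7] 119.3 [52 42 31]
136 [-4.7 -5.5] 113.9 [47 34 25]
138 [-4.8 -3.1] 104.5 [53 41 30]
140 [-5.9 -6.2] 100.1 [109  95  84]
142 [-6.4 -5.9] 92.6 [161 146 135]
144 [ -8.4 -14.3] 93.2 [138 122 110]
146 [-8.1 -8.7] 80.6 [145 117 103]
[0.51923091 0.10768315 0.11164003] 3.1667
```

The side view shows the grey fingers ending at about (340,238), just above the black grip. Depth puts that end near z≈0.137 m, though the measured TCP is at 0.112. I'll back off and measure the tip in free view.

>>> {"fn": "send_rows", "kwargs": {
  "steps": "-1 0.001 -0.005 0.002 0 0 0; -1 0.001 -0.005 0.002 0 0 0; -1 0.002 -0.008 0.002 0 0 0; -1 0.002 -0.008 0.002 0 0 0; -1 0 0 0 0 0 0"
}}

```text
clock: 3.58
eef_pos: [0.526, 0.079, 0.1198]
tool_rot: [0.632, 0.775, 0.0, 0.001]
ft_force: [0.2, -0.1, 0.8]
grip_width: 0.0001
grasp_force: 0.0
```

```bash
python3 - <<'E'
from workcell import *
from h import *
c=camera("side");P=pts(c);o=get_obs();q=(P[...,:2]-[.5179,.1108])@np.array([[.98,.199],[-.199,.98]]).T
print(o["eef_pos"],o["tool_rot"].round(3),((o["eef_pos"][:2]-[.5179,.1108])@np.array([[.98,.199],[-.199,.98]]).T).round(4))
for u in (203,206,209):
  for v in range(122,150,2): print(u,v,(q[v,u]*1000).round(1),(P[v,u,2]*1000).round(1),c["frame"][v,u])
w=camera("wrist");print(w["camera_matrix"],w["T_tool_cam"].round(3));cv2.imwrite("pics/w1.png",w["frame"][:,:,::-1])
E
```

```text
[0.52571047 0.0796653  0.11955206] [0.632 0.775 0.    0.   ] [ 0.0015 -0.0321]
203 122 [-13.1 -45.2] 197.7 [52 38 33]
203 124 [-13.5 -44.6] 190.7 [56 44 37]
203 126 [-13.8 -43.1] 182.9 [66 55 44]
203 128 [-13.1 -35.8] 169.9 [60 51 40]
203 130 [-12.4 -28.6] 156.8 [52 39 31]
203 132 [-8.9 -4.9] 128.9 [54 40 32]
203 134 [-9.  -2.3] 119.5 [52 38 27]
203 136 [-9.8 -3.3] 113.3 [52 36 28]
203 138 [-10.2  -2.6] 105.6 [52 39 28]
203 140 [-10.5  -0.9] 96.8 [92 79 68]
203 142 [-12.5  -8.9] 97.0 [157 143 131]
203 144 [-13.1  -9.3] 90.0 [141 126 116]
203 146 [-14.3 -13.2] 86.4 [136 118 107]
203 148 [-14.9 -12.9] 78.8 [146  93  73]
206 122 [ -5.7 -46.7] 197.0 [54 44 39]
206 124 [ -6.3 -46.8] 190.6 [67 54 47]
206 126 [ -5.9 -42. ] 179.9 [92 81 71]
206 128 [ -6.3 -41.8] 173.1 [93 81 72]
206 130 [ -6.6 -40.2] 165.1 [93 81 70]
206 132 [ -7.1 -40.1] 158.3 [96 81 71]
206 134 [-0.8 -1.8] 116.8 [83 74 60]
206 136 [-1.3 -1.7] 109.7 [62 48 39]
206 138 [-2.2 -3.7] 104.3 [59 41 35]
206 140 [-174.5 -983. ] 1003.6 [119 105  94]
206 142 [-4.3 -9.6] 95.3 [159 144 130]
206 144 [ -5.1 -10.7] 89.1 [133 118 108]
206 
[... 174 characters left out ...]
7] 181.1 [92 79 72]
209 128 [  0.4 -47.5] 176.1 [98 86 72]
209 130 [  0.3 -45.2] 167.4 [94 83 70]
209 132 [ -0.1 -44.9] 160.4 [93 78 70]
209 134 [ -0.6 -44.8] 153.6 [85 71 60]
209 136 [ 6.4 -4.7] 110.1 [61 47 38]
209 138 [ 6.5 -1.4] 99.9 [64 50 42]
209 140 [ 5.6 -3.6] 94.7 [140 128 115]
209 142 [ 4.3 -7.6] 91.2 [153 140 127]
209 144 [ 4.1 -6. ] 82.3 [132 116 108]
209 146 [  2.1 -13.7] 82.3 [139 108  90]
209 148 [ -4.3 -46.2] 106.0 [166  87  55]
[[297.31863964   0.         255.31887569]
 [  0.         297.31863964 189.29273942]
 [  0.           0.           1.        ]] [[-0.    -0.965 -0.261  0.065]
 [ 1.    -0.    -0.001  0.001]
 [ 0.001 -0.261  0.965 -0.168]
 [ 0.     0.     0.     1.   ]]
```

View pics/w1.png

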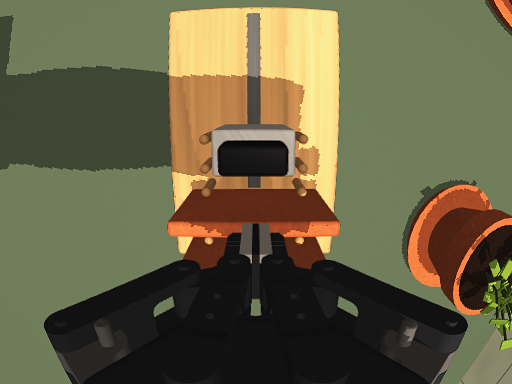

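The wrist view shows the shut fingertips ending at about (255,225), above tile_a (edge at row 230). The keeper grip is at (253,158), and both views suggest the tips end short of the TCP. I'll measure them directly with wrist depth.

```bash
cat >> h.py <<'E'
def wpts(w):  # tool coordinates
    K,T,z=w["camera_matrix"],w["T_tool_cam"],w["range_z"];v,u=np.indices(z.shape)
    x,y=(u-K[0,2])/K[0,0],(v-K[1,2])/K[1,1];r=np.hypot(x,y)+1e-9;t=np.tan(np.minimum(r,1.4))/r
    return np.stack([x*t*z,y*t*z,z],-1)@T[:3,:3].T+T[:3,3]
E
python3 - <<'E'
from workcell import *
from h import *
w=camera("wrist");Q=wpts(w)
for u in (235,247,262,268):
  print(u,[(v,(Q[v,u]*1000).round().tolist()) for v in range(215,300,8)])
E
```

```text
235 [(215, [-8.0, -14.0, 32.0]), (223, [-9.0, -13.0, 18.0]), (231, [-13.0, -13.0, 15.0]), (239, [6.0, -9.0, -41.0]), (247, [5.0, -9.0, -48.0]), (255, [12.0, -7.0, -67.0]), (263, [11.0, -7.0, -72.0]), (271, [11.0, -7.0, -78.0]), (279, [11.0, -6.0, -84.0]), (287, [15.0, -6.0, -94.0]), (295, [16.0, -5.0, -99.0])]
247 [(215, [-8.0, -6.0, 32.0]), (223, [-9.0, -5.0, 18.0]), (231, [10.0, -3.0, -39.0]), (239, [10.0, -3.0, -49.0]), (247, [10.0, -3.0, -56.0]), (255, [9.0, -3.0, -63.0]), (263, [11.0, -3.0, -73.0]), (271, [11.0, -2.0, -77.0]), (279, [9.0, -2.0, -80.0]), (287, [1.0, -3.0, -74.0]), (295, [-2.0, -3.0, -74.0])]
262 [(215, [-8.0, 5.0, 32.0]), (223, [-9.0, 5.0, 17.0]), (231, [9.0, 4.0, -39.0]), (239, [9.0, 3.0, -47.0]), (247, [10.0, 3.0, -56.0]), (255, [10.0, 3.0, -64.0]), (263, [11.0, 3.0, -72.0]), (271, [9.0, 3.0, -74.0]), (279, [4.0, 3.0, -72.0]), (287, [1.0, 3.0, -73.0]), (295, [-3.0, 3.0, -73.0])]
268 [(215, [-8.0, 9.0, 32.0]), (223, [-9.0, 9.0, 17.0]), (231, [10.0, 6.0, -40.0]), (239, [9.0, 6.0, -48.0]), (247, [10.0, 6.0, -57.0]), (255, [11.0, 5.0, -65.0]), (263, [11.0, 5.0, -72.0]), (271, [10.0, 5.0, -77.0]), (279, [11.0, 5.0, -83.0]), (287, [13.0, 4.0, -91.0]), (295, [11.0, 4.0, -92.0])]
```

>>> {"fn": "send_rows", "kwargs": {
  "steps": "-1 -0.0014 0.0069 0 0 0 0; -1 0 0 -0.015 0 0 0; -1 0 0 -0.015 0 0 0; -1 0 0 -0.012 0 0 0; -1 0 0 0 0 0 0"
}}

```text
clock: 4.15
eef_pos: [0.5213, 0.0883, 0.0746]
tool_rot: [0.631, 0.776, -0.002, -0.002]
ft_force: [-0.6, -0.9, 0.1]
grip_width: -0.0001
grasp_force: 0.0
```

>>> {"fn": "send_rows", "kwargs": {
  "steps": "-1 -0.001 0.005 0 0 0 0; -1 -0.001 0.005 0 0 0 0; -1 -0.001 0.005 0 0 0 0; -1 -0.001 0.005 0 0 0 0; -1 -0.001 0.005 0 0 0 0"
}}

```text
clock: 4.57
eef_pos: [0.519, 0.1133, 0.0779]
tool_rot: [0.631, 0.776, 0.0, 0.001]
ft_force: [-1.5, -2.8, 1.0]
grip_width: -0.0001
grasp_force: 1.1
```

```bash
python3 keep.py pics/k2.png
```

```text
Traceback (most recent call last):
  File "keep.py", line 7, in <module>
    print("al y range",q[m][:,1].min(),q[m][:,1].max(),q[m][:,0].min(),q[m][:,0].max(),m.sum())
                       ~~~~~~~~~~~~~^^
ValueError: zero-size array to reduction operation minimum which has no identity
```

>>> {"fn": "send_rows", "kwargs": {
  "steps": "-1 -0.001 0.005 0 0 0 0; -1 -0.001 0.005 0 0 0 0; -1 -0.001 0.005 0 0 0 0; -1 -0.001 0.005 0 0 0 0; -1 -0.001 0.005 0 0 0 0"
}}

```text
clock: 5.03
eef_pos: [0.5139, 0.1384, 0.0774]
tool_rot: [0.631, 0.776, 0.0, 0.0]
ft_force: [0.5, -2.0, 1.5]
grip_width: -0.0003
grasp_force: 1.1
```

>>> {"fn": "send_rows", "kwargs": {
  "steps": "-1 -0.001 0.005 0 0 0 0; -1 -0.001 0.005 0 0 0 0; -1 -0.001 0.005 0 0 0 0; -1 -0.001 0.005 0 0 0 0; -1 -0.001 0.005 0 0 0 0"
}}

```text
clock: 5.45
eef_pos: [0.5087, 0.1634, 0.0772]
tool_rot: [0.631, 0.776, 0.0, 0.0]
ft_force: [0.3, -3.3, 1.8]
grip_width: 0.0001
grasp_force: 1.1
```

>>> {"fn": "send_rows", "kwargs": {
  "steps": "-1 -0.001 0.005 0 0 0 0; -1 -0.001 0.005 0 0 0 0; -1 -0.001 0.005 0 0 0 0; -1 -0.001 0.005 0 0 0 0; -1 0 0 0 0 0 0"
}}

```text
clock: 5.87
eef_pos: [0.5043, 0.1842, 0.0771]
tool_rot: [0.631, 0.776, 0.0, -0.001]
ft_force: [-1.0, -0.2, -0.7]
grip_width: 0.0001
grasp_force: 0.0
```

>>> {"fn": "send_rows", "kwargs": {
  "steps": "-1 0.002 -0.008 0.01 0 0 0; -1 0.004 -0.02 0.03 0 0 0; -1 0.004 -0.03 0.03 0 0 0; -1 0.004 -0.03 0.03 0 0 0; -1 0.004 -0.03 0.03 0 0 0.06"
}}

```text
clock: 6.28
eef_pos: [0.5221, 0.0656, 0.207]
tool_rot: [0.607, 0.795, 0.0, -0.0]
ft_force: [0.6, 0.0, 0.3]
grip_width: 0.0002
grasp_force: 0.0
```

>>> {"fn": "send_rows", "kwargs": {
  "steps": "-0.5 0.01 -0.038 0 0 0 0.09; -0.5 0.01 -0.038 0 0 0 0.09; -0.5 0.01 -0.038 0 0 0 0.09; -0.5 0.01 -0.038 0 0 0 0.09; -0.5 0 0 0 0 0 0.09"
}}

```text
clock: 6.7
eef_pos: [0.5635, -0.0923, 0.2055]
tool_rot: [0.417, 0.909, -0.001, 0.001]
ft_force: [0.7, 0.4, -0.8]
grip_width: 0.0215
grasp_force: 0.0
```

```bash
python3 keep.py pics/k2.png; python3 - <<'E'
from workcell import *
from h import *
w=camera("wrist");Q=wpts(w).reshape(-1,3)
o=get_obs();print(o["grip_width"])
for y0,y1 in((0,10),(10,20),(20,30),(30,45),(45,60),(60,75),(75,90)):
    m=(abs(Q[:,0])<20)&(abs(Q[:,1])>=y0/1e3)&(abs(Q[:,1])<y1/1e3)&(Q[:,2]<0);print(y0,y1,m.sum(),Q[m,2].max() if m.any() else "")
E
```

```text
al y range 0.07807984321877501 0.11076952721992175 -0.028242441629121737 0.027798618644002127 152
6.75 [ 0.5627 -0.0893  0.2053] [-0.6  0.6 -0.1] [-0.16  0.38  0.2   1.39  0.    0.7 ] rack [ 0.0041 -0.2051]
0.021521589659862277
0 10 9128 -0.05099518506338328
10 20 10444 -0.024118573835484186
20 30 4739 -0.031038912736738394
30 45 12234 -0.06693155435280469
45 60 9729 -0.07847507434689471
60 75 657 -0.10725448012171171
75 90 0
```

>>> {"fn": "send_rows", "kwargs": {
  "steps": "-0.1 0.0063 -0.0109 0 0 0 0.111; -0.1 0.0063 -0.0109 0 0 0 0.111; -0.1 0.0063 -0.0109 0 0 0 0.111; -0.1 0.0063 -0.0109 0 0 0 0.111; -0.1 0.0063 -0.0109 0 0 0 0.111"
}}

```text
clock: 7.22
eef_pos: [0.5939, -0.1386, 0.2057]
tool_rot: [0.147, 0.989, 0.0, -0.0]
ft_force: [0.1, -1.3, -0.2]
grip_width: 0.0385
grasp_force: 0.0
```

>>> {"fn": "send_rows", "kwargs": {
  "steps": "-0.1 0.0063 -0.0109 0 0 0 0.111; -0.1 0.0063 -0.0109 0 0 0 0.111; -0.1 0.0063 -0.0109 0 0 0 0.111; -0.1 0.0063 -0.0109 0 0 0 0.111; -0.1 0.0063 -0.0109 0 0 0 0.111"
}}

```text
clock: 7.63
eef_pos: [0.6256, -0.193, 0.2056]
tool_rot: [-0.129, 0.992, 0.0, -0.0]
ft_force: [0.3, 0.4, 0.3]
grip_width: 0.0387
grasp_force: 0.0
```

>>> {"fn": "send_rows", "kwargs": {
  "steps": "-0.1 0.0063 -0.0109 0 0 0 0.111; -0.1 0.0063 -0.0109 0 0 0 0.111; -0.1 0 0 0 0 0 0; -0.1 0 0 0 0 0 0; -0.1 0 0 0 0 0 0"
}}

```text
clock: 8.05
eef_pos: [0.6378, -0.2146, 0.2053]
tool_rot: [-0.235, 0.972, 0.0, -0.0]
ft_force: [-1.3, 0.7, -1.1]
grip_width: 0.0383
grasp_force: 0.0
```

```bash
cat > wr.py <<'E'
from workcell import *
from h import *
from scipy.spatial.transform import Rotation as R
import sys
o=get_obs();w=camera("wrist");T=wpts(w);P=T@R.from_quat(o["tool_rot"]).as_matrix().T+o["eef_pos"]
hsv=cv2.cvtColor(w["frame"],cv2.COLOR_RGB2HSV)
m=(abs(P[...,2]-.104)<.012)&((hsv[...,0]<12)|(hsv[...,0]>170))&(hsv[...,1]>120)&(T[...,2]>-.02)
k,l,s,_=cv2.connectedComponentsWithStats(m.astype(np.uint8))
for i in range(1,k):
    if s[i,4]>80: p=P[l==i];t=p[p[:,2]>np.percentile(p[:,2],85)-.004];print(s[i].tolist(),rect(t),np.percentile(p[:,2],90).round(4))
v=o["tool_rot"];print(o["clock"],o["eef_pos"].round(4),"yaw",np.degrees(2*np.arctan2(v[1],v[0])).round(2),o["joint_pos"].round(2),o["grip_width"].round(4))
Q=T.reshape(-1,3);m=(abs(Q[:,0])<14)&(abs(Q[:,1])<.05)&(Q[:,2]<-.02)&(Q[:,2]>-.07);
for sg in(1,-1):
    n=m&(Q[:,1]*sg>.0);q=Q[n];q=q[q[:,2]>np.sort(q[:,2])[-60]] if len(q)>60 else q;print("tip",(q.mean(0)*1000).round(1) if len(q) else None)
cv2.imwrite(sys.argv[1],w["frame"][:,:,::-1])
E
python3 wr.py pics/w2.png
```

```text
[243, 116, 13, 123, 1501] [ 639.4 -222.   118.8   11.5   27.1] 0.1046
[450, 149, 44, 96, 1191] [536.4  22.5 118.8  14.4  12.1] 0.1043
[472, 160, 40, 90, 1013] [527.7  65.  118.2  13.3  11.9] 0.1042
[99, 248, 69, 30, 702] [ 786.4 -302.8   93.5   27.5  -48.9] 0.1006
[359, 333, 21, 17, 117] [763.7  23.4  37.9  13.4  79.2] 0.0964
[474, 365, 32, 19, 345] [771.1 401.3 110.3  39.6 -85.3] 0.1108Traceback (most recent call last):
  File "wr.py", line 11, in <module>
    v=o["tool_rot"];print(o["clock"],o["eef_pos"].round(4),"yaw",np.degrees(2*np.arctan2(v[1],v[0])).round(2),o["joint_pos"].round(2),o["grip_width"].round(4))
                                                                                                                                      ^^^^^^^^^^^^^^^^^^^^^
AttributeError: 'float' object has no attribute 'round'
```

```bash
sed -i 's/o\["grip_width"\].round(4)/o["grip_width"]/;s/abs(Q\[:,0\])<14/abs(Q[:,0])<.014/' wr.py; python3 wr.py pics/w2.png
```

```text
[243, 116, 13, 123, 1488] [ 639.5 -222.   119.    11.5   27.2] 0.1047
[450, 149, 44, 96, 1180] [536.4  21.7 119.3  13.6  11.6] 0.1044
[472, 161, 40, 90, 1007] [527.8  64.7 117.4  13.5  13. ] 0.1044
[99, 247, 69, 31, 714] [ 786.7 -303.1   94.2   28.1  -48.6] 0.1007
[359, 333, 20, 17, 108] [763.7  24.4  39.4  13.8  78.9] 0.0963
[474, 365, 32, 19, 348] [770.8 402.1 110.3  40.1 -85.5] 0.1109
8.1 [ 0.6378 -0.2146  0.2054] yaw 207.21 [-0.32  0.61  0.56  1.52  0.   -0.8 ] 0.03840835262639625
tip [  2.3  18.4 -29.3]
tip [  1.9 -21.1 -29.4]
```

View pics/w2.png

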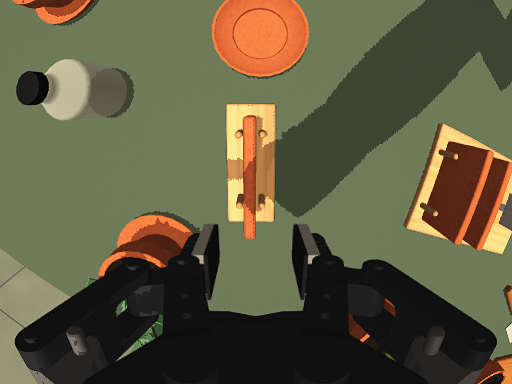

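The wrist view shows the tile top edge along column 250 from row 116 to 238, in the stand, with the open fingers either side at columns 208 and 303 and the pot clear to the lower left. I'll centre, descend and grip.

>>> {"fn": "send_rows", "kwargs": {
  "steps": "-0.1 0.0012 -0.007 -0.01 0 0 0; -0.1 0 0 -0.025 0 0 0; -0.1 0 0 -0.025 0 0 0; -0.1 0 0 -0.02 0 0 0; -0.1 0 0 0 0 0 0"
}}

```text
clock: 8.57
eef_pos: [0.6356, -0.2218, 0.119]
tool_rot: [-0.235, 0.972, 0.003, -0.004]
ft_force: [-0.7, -0.2, -0.9]
grip_width: 0.0381
grasp_force: 0.0
```

>>> {"fn": "send_rows", "kwargs": {
  "steps": "-0.1 0 0 0 0 0 0; -0.1 0 0 -0.02 0 0 0; -0.1 0 0 -0.02 0 0 0; -0.1 0 0 -0.02 0 0 0; -0.1 0 0 -0.015 0 0 0"
}}

```text
clock: 8.98
eef_pos: [0.6402, -0.2233, 0.051]
tool_rot: [-0.236, 0.972, -0.001, 0.001]
ft_force: [-1.3, -0.1, -0.8]
grip_width: 0.0383
grasp_force: 0.0
```

>>> {"fn": "send_rows", "kwargs": {
  "steps": "-0.1 0 0 0 0 0 0; -1 0 0 0 0 0 0; -1 0 0 0 0 0 0; -1 0 0 0 0 0 0; -1 0 0 0 0 0 0"
}}

```text
clock: 9.4
eef_pos: [0.641, -0.2233, 0.0528]
tool_rot: [-0.236, 0.972, -0.001, 0.002]
ft_force: [-0.6, 0.3, 4.4]
grip_width: 0.0108
grasp_force: 59.9
```

>>> {"fn": "send_rows", "kwargs": {
  "steps": "-1 0 0 0 0 0 0; -1 0 0 0 0 0 0; -1 0 0 0 0 0 0; -1 0 0 0 0 0 0; -1 0 0 0 0 0 0"
}}

```text
clock: 9.82
eef_pos: [0.641, -0.2233, 0.0528]
tool_rot: [-0.236, 0.972, -0.001, 0.002]
ft_force: [-0.0, 0.5, 5.7]
grip_width: 0.0103
grasp_force: 60.2
```

>>> {"fn": "send_rows", "kwargs": {
  "steps": "-1 0 0 0.01 0 0 0; -1 0 0 0.02 0 0 0; -1 0 0 0.025 0 0 0; -1 0 0 0.025 0 0 0; -1 0 0 0.025 0 0 0"
}}

```text
clock: 10.23
eef_pos: [0.6384, -0.2229, 0.1559]
tool_rot: [-0.236, 0.972, 0.0, -0.001]
ft_force: [-0.2, 0.1, -2.5]
grip_width: 0.0109
grasp_force: 59.1
```

>>> {"fn": "send_rows", "kwargs": {
  "steps": "-1 0 0 0.02 0 0 0; -1 0 0 0 0 0 0; -1 0 0 0 0 0 0; -1 0 0 0 0 0 0; -1 0 0 0 0 0 0"
}}

```text
clock: 10.65
eef_pos: [0.6378, -0.2225, 0.1725]
tool_rot: [-0.236, 0.972, 0.001, -0.002]
ft_force: [0.3, 0.5, -2.8]
grip_width: 0.0107
grasp_force: 59.3
```

```bash
cat > til.py <<'E'
from workcell import *
from h import *
o=get_obs()
for n in("top","side"):
    c=camera(n);P=pts(c);hsv=cv2.cvtColor(c["frame"],cv2.COLOR_RGB2HSV);D=np.linalg.norm(P[...,:2]-o["eef_pos"][:2],axis=-1)
    m=(D<.09)&(P[...,2]>o["eef_pos"][2]-.08)&(P[...,2]<o["eef_pos"][2]+.08)&((hsv[...,0]<12)|(hsv[...,0]>170))&(hsv[...,1]>120)
    p=P[m]
    if len(p)<40: print(n,len(p));continue
    t=p[p[:,2]>p[:,2].max()-.008];print(n,len(p),"z",np.percentile(p[:,2],[1,99]).round(4),"all",rect(p),"top",rect(t))
v=o["tool_rot"];print(o["clock"],o["eef_pos"].round(4),"yaw",np.degrees(2*np.arctan2(v[1],v[0])).round(2),o["joint_pos"].round(2),o["grip_width"],o["grasp_force"],o["ft_force"])
E
python3 til.py; python3 wr.py pics/w3.png|tail -3
```

```text
top 12
side 1001 z [0.1407 0.227 ] all [ 636.9 -228.4  117.7   30.2   20.9] top [ 630.1 -240.3    0.     0.     0. ]
10.65 [ 0.6378 -0.2225  0.1725] yaw 207.28 [-0.34  0.62  0.5   1.46 -0.   -0.81] 0.010680570726798302 59.25107002258301 [ 0.34752801  0.45450779 -2.7585831 ]
10.75 [ 0.6381 -0.2226  0.1728] yaw 207.28 [-0.34  0.62  0.5   1.46 -0.   -0.81] 0.010899564561013922
tip [  9.4  10.3 -32. ]
tip [  9.2 -13.3 -31.9]
```

View pics/w3.png

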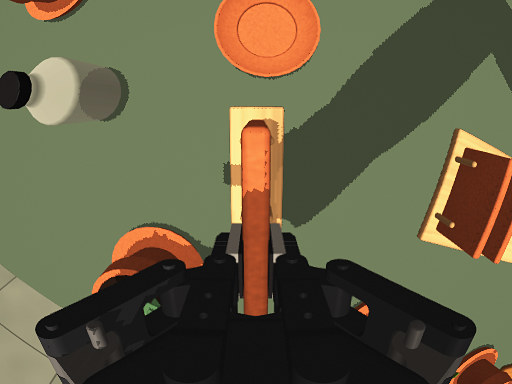

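The tile is lifted and held square between the pads, running down column 256 and clear of the stand. Next is the carry to above the slot.

>>> {"fn": "send_rows", "kwargs": {
  "steps": "-1 -0.01 0.027 0.004 0 0 -0.023; -1 -0.01 0.028 0.004 0 0 -0.023; -1 -0.01 0.028 0.004 0 0 -0.023; -1 -0.01 0.028 0.004 0 0 -0.023; -1 -0.01 0.028 0.004 0 0 -0.023"
}}

```text
clock: 11.22
eef_pos: [0.5882, -0.0828, 0.1945]
tool_rot: [-0.179, 0.984, 0.0, -0.001]
ft_force: [-0.0, 0.2, -2.2]
grip_width: 0.0112
grasp_force: 59.3
```

>>> {"fn": "send_rows", "kwargs": {
  "steps": "-1 -0.01 0.028 0 0 0 -0.023; -1 -0.01 0.028 0 0 0 -0.023; -1 -0.01 0.028 0 0 0 -0.023; -1 -0.01 0.028 0 0 0 -0.023; -1 -0.01 0.028 0 0 0 -0.023"
}}

```text
clock: 11.63
eef_pos: [0.5382, 0.0573, 0.1947]
tool_rot: [-0.122, 0.993, 0.0, -0.0]
ft_force: [1.1, 0.3, -1.9]
grip_width: 0.011
grasp_force: 59.3
```

>>> {"fn": "send_rows", "kwargs": {
  "steps": "-1 -0.01 0.028 0 0 0 -0.023; -1 -0.01 0.026 0 0 0 -0.021; -1 0 0 0 0 0 0; -1 0 0 0 0 0 0; -1 0 0 0 0 0 0"
}}

```text
clock: 12.05
eef_pos: [0.5192, 0.1099, 0.1949]
tool_rot: [-0.101, 0.995, -0.0, -0.0]
ft_force: [0.1, 0.4, -1.8]
grip_width: 0.011
grasp_force: 59.5
```

```bash
python3 til.py; python3 wr.py pics/w4.png
```

```text
top 324 z [0.1693 0.2492] all [518.3 110.1 118.1  12.8  11.9] top [518.3 110.1 118.1  11.9  11.7]
side 1157 z [0.1628 0.2492] all [519.8  92.3 116.9  42.5  11.5] top [535.1  75.1   6.5   1.5  42. ]
12.05 [0.5192 0.1099 0.1949] yaw 191.62 [ 0.21  0.31  0.06  1.33 -0.    0.01] 0.011036697784449725 59.54042315483093 [ 0.09682533  0.38431781 -1.8232009 ]
[201, 117, 18, 126, 1685] [526.6  66.2 118.5  12.   11.3] 0.1046
[154, 119, 22, 124, 1756] [536.   23.5 118.8  12.6  11.9] 0.1045
[0, 293, 20, 45, 416] [ 826.4 -240.6  102.3   38.4  -17. ] 0.101
12.15 [0.5195 0.1092 0.195 ] yaw 191.52 [ 0.21  0.31  0.07  1.33 -0.    0.01] 0.010883664565834178
tip [  9.1  10.2 -32.1]
tip [  8.9 -13.1 -31.9]
```

View pics/w4.png

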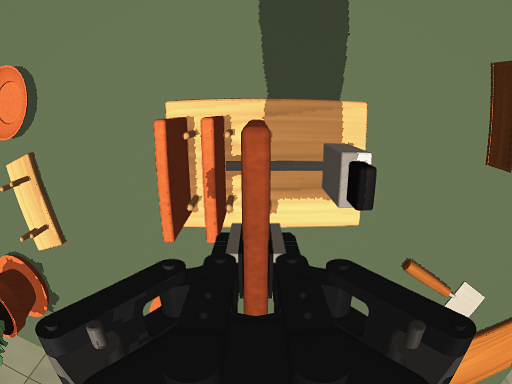

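The wrist view shows the held tile at column 256, centred over the free slot between tile_a (column 210) and the keeper, which is well away at (348,175). Lowering now.

>>> {"fn": "send_rows", "kwargs": {
  "steps": "-1 0 0.0008 -0.015 0 0 0; -1 0 0 -0.025 0 0 0; -1 0 0 -0.025 0 0 0; -1 0 0 -0.015 0 0 0; -1 0 0 0 0 0 0"
}}

```text
clock: 12.62
eef_pos: [0.5165, 0.1091, 0.1112]
tool_rot: [-0.1, 0.995, -0.0, -0.004]
ft_force: [-0.7, -0.1, -1.9]
grip_width: 0.0111
grasp_force: 59.4
```

>>> {"fn": "send_rows", "kwargs": {
  "steps": "-1 0 0 0 0 0 0; -1 0 0 0 0 0 0; -1 0 0 -0.008 0 0 0; -1 0 0 -0.008 0 0 0; -1 0 0 -0.008 0 0 0"
}}

```text
clock: 13.03
eef_pos: [0.5199, 0.1109, 0.0913]
tool_rot: [-0.101, 0.995, 0.0, 0.001]
ft_force: [0.8, -0.3, -2.7]
grip_width: 0.0111
grasp_force: 59.5
```

>>> {"fn": "send_rows", "kwargs": {
  "steps": "-1 0 0 -0.005 0 0 0; -1 0 0 -0.005 0 0 0; -1 0 0 -0.005 0 0 0; -1 0 0 -0.005 0 0 0; -1 0 0 0 0 0 0"
}}

```text
clock: 13.45
eef_pos: [0.5184, 0.1107, 0.0699]
tool_rot: [-0.101, 0.995, -0.0, -0.001]
ft_force: [-0.7, 0.2, -2.8]
grip_width: 0.0113
grasp_force: 59.5
```

>>> {"fn": "send_rows", "kwargs": {
  "steps": "-1 0 0 -0.003 0 0 0; -1 0 0 -0.003 0 0 0; -1 0 0 -0.003 0 0 0; -1 0 0 -0.003 0 0 0; -1 0 0 0 0 0 0"
}}

```text
clock: 13.87
eef_pos: [0.5188, 0.1107, 0.0585]
tool_rot: [-0.101, 0.995, -0.0, -0.001]
ft_force: [0.0, -0.4, -1.8]
grip_width: 0.0106
grasp_force: 59.5
```

>>> {"fn": "send_rows", "kwargs": {
  "steps": "-1 0 0 -0.002 0 0 0; -1 0 0 -0.001 0 0 0; -1 0 0 -0.001 0 0 0; -1 0 0 0 0 0 0; -1 0 0 0 0 0 0"
}}

```text
clock: 14.28
eef_pos: [0.5193, 0.1108, 0.0552]
tool_rot: [-0.101, 0.995, -0.0, 0.0]
ft_force: [-0.5, -0.1, -2.1]
grip_width: 0.0107
grasp_force: 59.5
```

>>> {"fn": "send_rows", "kwargs": {
  "steps": "-1 0 0 -0.001 0 0 0; -1 0 0 -0.001 0 0 0; -1 0 0 -0.001 0 0 0; -1 0 0 0 0 0 0; -1 0 0 0 0 0 0"
}}

```text
clock: 14.7
eef_pos: [0.5193, 0.1109, 0.0528]
tool_rot: [-0.101, 0.995, 0.0, 0.0]
ft_force: [-2.0, -0.1, 2.7]
grip_width: 0.0112
grasp_force: 60.2
```

```bash
python3 til.py; python3 wr.py pics/w5.png
```

```text
top 500 z [0.035  0.1071] all [525.4  69.1 117.4  95.2   9.9] top [525.5  68.7 117.3  94.4  10.7]
side 951 z [0.028  0.1082] all [518.1 105.8 169.6 118.9 -79.9] top [533.8  74.6   6.4   0.9 -67.5]
14.7 [0.5193 0.1109 0.0528] yaw 191.59 [ 0.21  0.42 -0.17  0.99  0.    0.01] 0.011212430482730901 60.17748713493347 [-2.00598628 -0.14547023  2.74178786]
14.8 [0.5193 0.1109 0.0528] yaw 191.59 [ 0.21  0.42 -0.17  0.99  0.    0.01] 0.011101278070796939
tip [  9.1  10.2 -32.1]
tip [ -0.7 -39.5 -21.4]
```

>>> {"fn": "send_rows", "kwargs": {
  "steps": "-0.6 0 0 0 0 0 0; -0.45 0 0 0 0 0 0; -0.4 0 0 0 0 0 0; -0.4 0 0 0 0 0 0; -0.4 0 0 0 0 0 0"
}}

```text
clock: 15.27
eef_pos: [0.5193, 0.1108, 0.052]
tool_rot: [-0.101, 0.995, -0.0, -0.0]
ft_force: [-0.1, 0.1, 0.1]
grip_width: 0.0256
grasp_force: 0.0
```

>>> {"fn": "send_rows", "kwargs": {
  "steps": "-0.4 0 0 0.01 0 0 0; -0.4 0 0 0.02 0 0 0; -0.4 0 0 0.03 0 0 0; -0.4 0 0 0.04 0 0 0; -0.4 0 0 0.04 0 0 0"
}}

```text
clock: 15.68
eef_pos: [0.5183, 0.1106, 0.1937]
tool_rot: [-0.101, 0.995, -0.0, -0.001]
ft_force: [2.2, 0.4, 0.1]
grip_width: 0.0256
grasp_force: 0.0
```

>>> {"fn": "send_rows", "kwargs": {
  "steps": "-1 0 0 0.02 0 0 0; -1 0 0 0 0 0 0; -1 0 0 0 0 0 0; -1 0 0 0 0 0 0; -1 0 0 0 0 0 0"
}}

```text
clock: 16.1
eef_pos: [0.5181, 0.1106, 0.2106]
tool_rot: [-0.101, 0.995, -0.0, -0.002]
ft_force: [0.3, -0.1, -0.7]
grip_width: 0.0001
grasp_force: 0.0
```

```bash
python3 wr.py pics/w6.png;python3 keep.py pics/k3.png
```

```text
[202, 118, 18, 120, 1532] [527.   66.6 117.8  12.5  12.1] 0.1045
[250, 119, 13, 105, 1277] [511.1 108.5 102.2  11.7  11.3] 0.1046
[158, 120, 21, 117, 1589] [535.5  23.5 118.3  12.2  11.7] 0.1045
[0, 284, 24, 49, 496] [ 819.5 -242.5  103.6   44.9   -4.3] 0.101
16.1 [0.5181 0.1106 0.2106] yaw 191.58 [ 0.21  0.3   0.1   1.37 -0.    0.01] 8.051712579682824e-05
tip [  8.9   4.9 -31.9]
tip [  9.5  -5.5 -31.3]
al y range 0.07883181859778832 0.11012730787508783 -0.02825322411562212 -0.0105423301327947 63
16.2 [0.5182 0.1107 0.2105] [ 0.2 -0.4 -1.1] [0.21 0.3  0.1  1.37 0.   0.01] rack [ 0.0003 -0.0002]
```

View pics/w6.png

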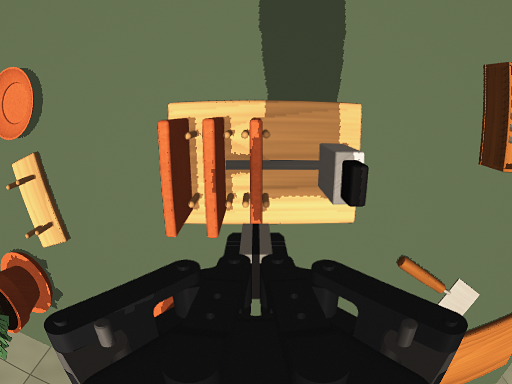

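The wrist view shows the tile standing in the middle slot (column 256, rows 119-223), parallel to the other two, with the keeper still clear at (343,175). Now I'll go round to the far side of the keeper and push it back.

>>> {"fn": "send_rows", "kwargs": {
  "steps": "-1 -0.002 0.0095 0 0 0 -0.121; -1 -0.002 0.0095 0 0 0 -0.121; -1 -0.002 0.0095 0 0 0 -0.121; -1 -0.002 0.0095 0 0 0 -0.121; -1 -0.002 0.0095 0 0 0 -0.121"
}}

```text
clock: 16.62
eef_pos: [0.5085, 0.1586, 0.2109]
tool_rot: [0.203, 0.979, -0.001, -0.001]
ft_force: [0.6, 1.5, 0.3]
grip_width: 0.0004
grasp_force: 0.0
```

>>> {"fn": "send_rows", "kwargs": {
  "steps": "-1 -0.002 0.0095 0 0 0 -0.121; -1 -0.002 0.0095 0 0 0 -0.121; -1 -0.002 0.0095 0 0 0 -0.121; -1 -0.002 0.0095 0 0 0 -0.121; -1 -0.002 0.0095 0 0 0 -0.121"
}}

```text
clock: 17.03
eef_pos: [0.4985, 0.2061, 0.2109]
tool_rot: [0.485, 0.874, -0.001, -0.001]
ft_force: [0.2, -0.0, -0.4]
grip_width: 0.0004
grasp_force: 0.0
```

>>> {"fn": "send_rows", "kwargs": {
  "steps": "-1 -0.002 0.0095 0 0 0 -0.121; -1 -0.002 0.0095 0 0 0 -0.121; -1 -0.002 0.011 0 0 0 -0.121; -1 0 0 0 0 0 0; -1 0 0 0 0 0 0"
}}

```text
clock: 17.45
eef_pos: [0.4927, 0.2358, 0.2112]
tool_rot: [0.631, 0.776, -0.001, -0.0]
ft_force: [-0.2, -0.9, -0.6]
grip_width: -0.0
grasp_force: 0.0
```

>>> {"fn": "send_rows", "kwargs": {
  "steps": "-1 0 0 -0.04 0 0 0; -1 0 0 -0.04 0 0 0; -1 0 0 -0.03 0 0 0; -1 0 0 -0.025 0 0 0; -1 0 0 0 0 0 0"
}}

```text
clock: 17.87
eef_pos: [0.4888, 0.2328, 0.0712]
tool_rot: [0.632, 0.775, -0.006, -0.002]
ft_force: [-1.2, -1.2, -0.2]
grip_width: -0.0003
grasp_force: 0.0
```

```bash
python3 keep.py pics/k4.png
```

```text
al y range 0.07826163353539937 0.1106875890494854 -0.028353408658448584 0.028076141745373456 155
17.9167 [0.4906 0.2338 0.0742] [ 0.9 -0.1  0.3] [ 0.44  0.42 -0.09  1.06 -0.    1.81] rack [-0.0023  0.126 ]
```

>>> {"fn": "send_rows", "kwargs": {
  "steps": "-1 0.001 -0.005 0 0 0 0; -1 0.001 -0.005 0 0 0 0; -1 0.001 -0.005 0 0 0 0; -1 0.001 -0.005 0 0 0 0; -1 0.001 -0.005 0 0 0 0"
}}

```text
clock: 18.33
eef_pos: [0.4999, 0.2113, 0.0791]
tool_rot: [0.633, 0.774, 0.002, 0.001]
ft_force: [-0.1, 1.9, 1.4]
grip_width: -0.0003
grasp_force: 1.1
```

>>> {"fn": "send_rows", "kwargs": {
  "steps": "-1 0.001 -0.005 0 0 0 0; -1 0.001 -0.005 0 0 0 0; -1 0.001 -0.005 0 0 0 0; -1 0.001 -0.005 0 0 0 0; -1 0.001 -0.005 0 0 0 0"
}}

```text
clock: 18.75
eef_pos: [0.5034, 0.1854, 0.0772]
tool_rot: [0.633, 0.774, 0.0, -0.0]
ft_force: [1.0, 2.2, 0.6]
grip_width: -0.0001
grasp_force: 1.1
```

>>> {"fn": "send_rows", "kwargs": {
  "steps": "-1 0.001 -0.005 0 0 0 0; -1 0.001 -0.005 0 0 0 0; -1 0.001 -0.005 0 0 0 0; -1 0.001 -0.004 0 0 0 0; -1 0 0 0 0 0 0"
}}

```text
clock: 19.17
eef_pos: [0.5071, 0.1655, 0.077]
tool_rot: [0.633, 0.774, -0.001, 0.0]
ft_force: [-0.1, -0.8, -0.4]
grip_width: -0.0
grasp_force: 0.0
```

```bash
python3 keep.py pics/k5.png
```

```text
al y range 0.01941889316338617 0.050387410037119586 -0.02806080643331343 0.027980793116342186 140
19.2167 [0.5068 0.1656 0.0768] [ 0.5  0.2 -0.1] [ 0.32  0.4  -0.13  1.05 -0.    1.69] rack [0.0001 0.056 ]
```

>>> {"fn": "send_rows", "kwargs": {
  "steps": "-1 0.0005 -0.003 0 0 0 0; -1 0.0005 -0.003 0 0 0 0; -1 0.0004 -0.002 0 0 0 0; -1 0.0002 -0.001 0 0 0 0; -1 0 0 0 0 0 0"
}}

```text
clock: 19.63
eef_pos: [0.5084, 0.1575, 0.0768]
tool_rot: [0.633, 0.774, -0.001, -0.0]
ft_force: [-1.2, 1.0, -1.3]
grip_width: 0.0001
grasp_force: 0.6
```

>>> {"fn": "send_rows", "kwargs": {
  "steps": "-1 0.0002 -0.001 0 0 0 0; -1 0.0002 -0.001 0 0 0 0; -1 0 0 0 0 0 0; -1 0 0 0 0 0 0; -1 0 0 0 0 0 0"
}}

```text
clock: 20.05
eef_pos: [0.5092, 0.1557, 0.0772]
tool_rot: [0.633, 0.774, -0.0, 0.0]
ft_force: [-0.8, 0.8, -0.8]
grip_width: 0.0002
grasp_force: 0.7
```

```bash
python3 keep.py pics/k6.png
```

```text
al y range 0.009857688686112243 0.04141133424595228 -0.027893258594674643 0.02766068670944919 144
20.1 [0.5092 0.1558 0.0773] [ 0.3  1.3 -0.9] [ 0.3   0.39 -0.13  1.05 -0.    1.67] rack [0.0004 0.0458]
```

>>> {"fn": "send_rows", "kwargs": {
  "steps": "-1 0.0002 -0.001 0 0 0 0; -1 0.0002 -0.001 0 0 0 0; -1 0.0001 -0.0006 0 0 0 0; -1 0 0 0 0 0 0; -1 0 0 0 0 0 0"
}}

```text
clock: 20.52
eef_pos: [0.5098, 0.1531, 0.0773]
tool_rot: [0.633, 0.774, -0.0, 0.0]
ft_force: [-1.9, 1.8, -0.4]
grip_width: 0.0
grasp_force: 0.8
```

>>> {"fn": "send_rows", "kwargs": {
  "steps": "-1 -0.002 0.01 0 0 0 0; -1 -0.003 0.015 0.01 0 0 0; -1 -0.003 0.015 0.03 0 0 0; -1 -0.003 0.02 0.04 0 0 0; -1 -0.02 0.03 0.02 0 0 0"
}}

```text
clock: 20.93
eef_pos: [0.4827, 0.2423, 0.1782]
tool_rot: [0.635, 0.773, 0.003, 0.002]
ft_force: [1.6, 1.0, 1.2]
grip_width: -0.0001
grasp_force: 0.0
```

>>> {"fn": "send_rows", "kwargs": {
  "steps": "-1 -0.03 0.025 0.01 0 0 0; -1 -0.03 0.025 0 0 0 0; -1 0 0 0 0 0 0; -1 0 0 0 0 0 0; -1 0 0 0 0 0 0"
}}

```text
clock: 21.35
eef_pos: [0.4192, 0.2921, 0.1845]
tool_rot: [0.633, 0.774, 0.0, 0.001]
ft_force: [-1.2, 0.1, 0.2]
grip_width: 0.0004
grasp_force: 0.0
```

```bash
python3 keep.py pics/k7.png; python3 - <<'E'
from workcell import *
from h import *
for n in("top","side"):
    c=camera(n);P=pts(c);z=P[...,2];hsv=cv2.cvtColor(c["frame"],cv2.COLOR_RGB2HSV)
    q=(P-[.5179,.1108,0])@np.array([[.98,.199,0],[-.199,.98,0],[0,0,1]]).T
    m=(abs(q[...,0])<.075)&(abs(q[...,1])<.12)&(z>.096)&(z<.112)&((hsv[...,0]<12)|(hsv[...,0]>170))&(hsv[...,1]>120)
    k,l,s,_=cv2.connectedComponentsWithStats(m.astype(np.uint8))
    for i in range(1,k):
        if s[i,4]>25: print(n,rect(q[l==i]),q[l==i][:,2].mean())
E
```

```text
al y range 0.005957677543443417 0.03792199904499279 -0.028095813646326004 0.028256056869961528 127
21.4 [0.4196 0.2916 0.1843] [ 0.4 -0.5  0.7] [ 0.61  0.27 -0.01  1.29 -0.    1.98] rack [-0.0604  0.1967]
top [ -0.6 -88.2 116.6  11.4   0.5] 0.10295966131323685
top [ -1.  -44.1 117.1  12.1   0.4] 0.10310390238902177
top [  0.8  -0.5 116.3  10.2  -0. ] 0.10251346047720264
side [  0.    3.1 116.2  26.6   1.5] 0.10222758657841144
side [ -2.2 -46.4 117.7  19.6   2.3] 0.1027287942442944
side [ -2.  -90.8 117.3  17.9   1.6] 0.10279384315356235
```

Everything measures right: the tile is at (0.8, -0.5) mm, upright and at floor height. The keeper face is about 0-1 mm from it (joint ≈0.030), and the other tiles haven't moved. The arm is clear.

```bash
python3 -c "
from workcell import *
print(job_done())"
```

```text
the job is handed in; nothing more can be done
None
```

The tile stands upright in the formerly empty slot, within about 1 mm of its centre; the keeper is back against it, the arm is clear, and the job is handed in (no verdict came back).

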